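Open the pop-out T-handle tool vault

TASK

Open the blue tool vault on the bench: push its yellow release button until the red T-handle pops out, turn the handle anticlockwise (seen from above) until it comes up against its stop without forcing it, then raise the lid by a hand's breadth (front edge 80 mm or more up) and leave it standing open. Do not strain the lid against a latch that is still engaged, do not punch the button, and leave the can, the brass fitting and the mug where they are.

Things in the scene. Friction and masses are not known exactly. Their poses are not given: they have to be found in the camera images.
- vault: Blue steel tool vault, fixed on the bench, 300 mm (its x) by 400 mm (y), 185 mm high, lid shut. Origin: centre of its underside; z up; -x is the front (towards the robot), where the lock is. The 45 mm deep lid is hinged along the far (+x) top edge: hinge line along y at x = +150, z = 140 mm. Handle axis (upright) at x = -85, y = 0; button at x = -85, y = -85 mm.
- lid_edge (a point): Middle of the lid's front top edge (vault frame x = -150, y = 0, z = 185 mm with the lid shut); moves with the lid.
- bar (a point): Centre of the red T-handle's crossbar, on its turning axis; moves with it. Bar 95 mm long (this point's y; along the vault's y while locked), 16 mm wide (x), 16 mm high, flat sides, on a 14 mm neck. Locked, it lies in a 34 x 108 mm recess, top flush with the lid, too tight for fingers. Popped out, its underside is 16 mm and its top 32 mm above the lid, with free lid all round but for the button.
- release: Yellow round push button, 24 mm across. Origin: centre of its top face, 12 mm above the lid (197 mm above the bench) at rest; z up. Travels 9 mm straight down on a spring (3 N at first, 7.5 N at the bottom, a hard stop), lets the handle go after 5 to 6 mm (about 6 N), springs back by itself. Not to be pushed with more than 30 N.
- pop (a joint): How far the T-handle has popped out, m: 0 locked in, 0.032 fully out. A spring drives it out once released and keeps it out (5 to 8 N). It can only be turned when it is out by 27 mm or more.
- turn (a joint): Turn of the T-handle, rad: 0 locked, growing anticlockwise seen from above. Steady friction of about 0.2 N m; it stays where left. A hard, hidden stop lies anywhere from 0.8 to 1.45 rad, different in each vault; the latch frees the lid only in the last 0.08 rad before it. Not to be loaded with more than 1 N m beyond the friction at the stop.
- lid (a joint): Opening of the lid, rad: 0 shut, growing as the front edge rises (0.3 rad is about 90 mm there), up to 1.2. Lid of 0.9 kg in all, stiff hinge: lifting at the handle takes about 15 N, and it stays where it is left. While latched it gives only a few mm; not to be pulled against the latch with more than 40 N.
- spray: White spray can with a red cap, 52 mm diameter, 170 mm tall, standing loose beside the vault; bystander. Origin at the centre of its underside.
- valve: Brass fitting, 40 mm diameter, 60 mm tall, standing loose beside the vault; bystander. Origin at the centre of its underside.
- cup: White mug, 80 mm diameter, 90 mm tall, standing loose beside the vault; bystander. Origin at the centre of its underside.

How it is judged:
By the outcome, as a careful person would: the job done as asked, in the order asked, and still so for the second after the job is handed in, with the robot touching nothing.
It also fails if it takes over 72 s, if anything falls off the work surface, if the arm or the gripper's body presses on something with over 40 N, if the wrist force passes 120 N, or if a joint passes its speed limit or range.

ROBOT

A 7-joint arm with a two-finger parallel gripper is mounted at the origin on the work surface. World frame = base frame: x ahead of the robot, y to its left, z up, the work surface at z = 0. Lengths are in m, angles in rad, forces in N, time in s.
With the tool pointing down it reaches from about 0.35 to 0.9 m from the base axis. Payload 8.1 kg.
Tool frame: the origin (TCP) lies between the finger pads; the fingertips stand ahead of it and the grasp point (between the pads) is the TCP (arm.nose_length is the z of the fingertips in the tool frame, in m); z points along the fingers, y is the line along which they close (so a half turn about z gives the same grasp; the last joint's range is limited). The gripper opens to 92 mm and grips with 3 to 60 N. Pads are 19 mm wide; open, the fingers measure 130 mm over their backs; the gripper's body (75 mm by 190 mm) begins 47 mm behind the grasp point.
Start: joints at [1.179, 0.434, 0.025, 1.573, -0.012, 1.134, -0.075], TCP at [0.178, -0.599, 0.212] pointing down, gripper open.
Joint ranges: [-2.62, 2.62], [-0.44, 2.09], [-1.27, 1.32], [0.08, 2.57], [-1.32, 4.46], [0.12, 2], [-2.74, 2.74]. Speed limits (rad/s): [2.22, 2.22, 3.01, 3.01, 3.14, 3.14, 3.14].

INTERFACE

Orientations are given as a rotation vector (axis times angle).
In Python, from cell import sensors, optics, arm gives the robot as it stands.
- The arm moves only by the tool arm_command, never from a script. Its argument "deltas" is one flat list of numbers, 7 for each row, row after row: the turn, a rotation vector about the world's x, y, z as a fraction of full scale, then the shift along the world's x, y, z as a fraction of full scale, then the finger opening in mm, from 0 to 91.8. In form: [wx, wy, wz, dx, dy, dz, fingers, wx, wy, wz, dx, dy, dz, fingers, ...]. A call has 1 to 20 rows; each row is the pose to reach, as a shift and turn from the pose commanded when the call began; what a row does not reach only later rows make up. Full scale, the value 1, is 1 m for a shift and 90 degrees for a turn. A row lasts 1/10 s, in which the tool goes at most 50 mm and 8.59 degrees, less where a joint would pass 70% of its speed; a pose out of reach is approached as far as the arm can. A call with a number of a shift or a turn outside -1 to 1 is refused whole. A call with a gripper value outside its range is refused whole. The fingers move at their own pace and stop on an object; "force" is the grip in N (left out, the last holds). Time passes only in rows, so rows that repeat a pose let the fingers close. It gives the time, the measured TCP pose, the force, the opening and the grip force at its end, in the units of the state.
- sensors.observe(): the state, without advancing time (a new reading comes with each control period).
- optics.get_image(name): name is "scene" or "top" or "wrist"; returns the picture (384x512x3 uint8, blue, green, red); there is no depth.
- optics.calibration(name): a dict with "camera_matrix" (3x3 intrinsics, pixels), "rvec" (rotation vector, rad) and "tvec" (3), from world to camera coordinates, as OpenCV has them. Camera axes: x right, y down, z forward; pixel columns grow to the right and rows downward; lengths in m; the calibration is good to about 2 mm. A picture is of the moment at which its call begins: read the wrist's pose just before it. calibration takes no time and is no camera call; for the wrist camera it gives the pose at the moment of the call.
- arm.sign_off(): hands the job in; it is judged then, once.
The state is a dict: "clock": time; "joints": joint angles; "dq": joint speeds; "joint_efforts": joint torques, N m; "position": TCP position; "ee_rot": TCP orientation; "force": force on the tool from outside, world axes, zero at the start; "ft_torque": the same for the moment, N m; "width": opening from 0.0 (shut) to 1.0 (fully open); "gripper_force": force on a finger pad.
Only numpy, scipy, OpenCV 4.12 (cv2) and the standard library are available. Lean on these libraries where they do the work, as an engineer would, in place of code of your own. Each camera call takes 0.05 s, during which the arm holds its last target. There are 200 camera calls.

## Working session

There is one attempt and no reset: what is moved stays moved. The work goes in short steps, Python scripts to look and compute and a tool call to move; the robot and the scene stay as the last step left them, time stands still between calls to the robot, and variables do not carry over. Pictures are saved under pics/ and viewed, at most 10 in all, crops included, and the job is handed in when it is done.

Besides the shell and the picture viewer there is one more tool, called after ">>>" in YAML: its name, and indented under it one key for each argument. arm_command: Moves the arm, as the interface text tells. Its arguments: {"type":"object","properties":{"deltas":{"type":"array","items":{"type":"number"}},"force":{"type":"number"}},"required":["deltas"]}

```bash
ls; mkdir -p pics; python3 - <<'E'
from cell import sensors, optics, arm
import cv2,numpy as np
a=optics.get_image("scene");b=optics.get_image("top")
cv2.imwrite("pics/scene.png",a);cv2.imwrite("pics/top.png",b)
s=sensors.observe();print(s);print(arm.nose_length)
for n in("scene","top","wrist"):
    c=optics.calibration(n);R=cv2.Rodrigues(np.array(c["rvec"]))[0];print(n,np.round(c["camera_matrix"],1).tolist(),np.round(-R.T@np.array(c["tvec"]).ravel(),3),np.round(R,2).tolist())
E
```

```text
pics
{'clock': 0.1, 'joints': array([ 1.17941691,  0.43514882,  0.02496818,  1.57400021, -0.01161278,
        1.13400968, -0.07511451]), 'dq': array([-0.00047605, -0.00137387, -0.00122449, -0.00236258, -0.00034368,
        0.00142873, -0.00042733]), 'joint_efforts': array([ 3.01507054e-03, -6.69126534e+01,  9.88274217e-01, -3.15145719e+01,
       -6.04539458e-02,  3.73652147e-02,  6.52764243e-05]), 'position': array([ 0.17780625, -0.59867164,  0.21122847]), 'ee_rot': array([-3.10754942e+00, -4.51708739e-01,  4.99240146e-04]), 'force': array([-0.12330011,  0.69152393,  0.05812779]), 'ft_torque': array([ 0.03788231, -0.02905221, -0.04154844]), 'gripper_force': 0.0, 'width': 1.0010513525404263}
0.019
scene [[381.7, 0.0, 259.9], [0.0, 381.7, 186.1], [0.0, 0.0, 1.0]] [1.062 0.68  0.784] [[-0.81, 0.58, 0.01], [0.36, 0.51, -0.78], [-0.46, -0.63, -0.63]]
top [[441.4, 0.0, 249.6], [0.0, 441.4, 191.5], [0.0, 0.0, 1.0]] [0.36  0.03  1.187] [[0.11, -0.99, 0.0], [-0.97, -0.11, -0.2], [0.2, 0.02, -0.98]]
wrist [[308.3, 0.0, 254.9], [0.0, 308.3, 190.0], [0.0, 0.0, 1.0]] [ 0.248 -0.578  0.384] [[0.28, -0.96, -0.0], [-0.92, -0.27, 0.27], [-0.26, -0.08, -0.96]]
```

View pics/top.png

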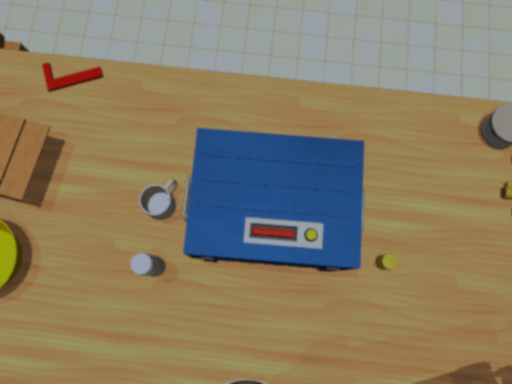

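View pics/scene.png

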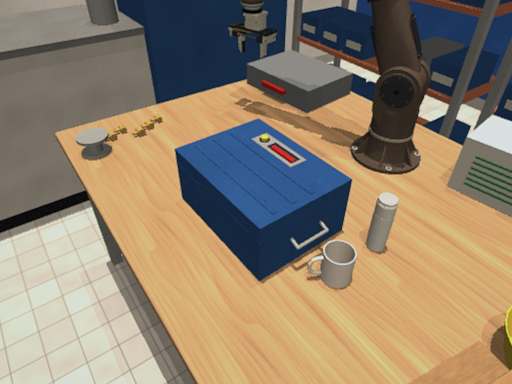

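The top view shows the vault's lid at columns 190–365 and rows 130–265, the red bar near (274,232) and the button near (311,235). The brass fitting is at (388,262), the can at (145,264) and the mug at (157,201). Next I'll measure the bar, the button and the fitting.

```bash
cat > h.py <<'E'
from cell import sensors, optics, arm
import cv2,numpy as np
def ray(n,uv,z,c=None):
    c=c or optics.calibration(n);R=cv2.Rodrigues(np.array(c["rvec"]))[0];o=-R.T@np.array(c["tvec"]).ravel()
    p=cv2.undistortPoints(np.array([[uv]],float),np.array(c["camera_matrix"]),None)[0,0]
    d=R.T@np.array([p[0],p[1],1]);return o+d*(z-o[2])/d[2]
def blobs(im,col,amin=20,roi=None):
    h=cv2.cvtColor(im,cv2.COLOR_BGR2HSV)
    if col=="red": m=cv2.inRange(h,(0,150,90),(8,255,255))|cv2.inRange(h,(172,150,90),(180,255,255))
    else: m=cv2.inRange(h,(22,140,90),(36,255,255)) if col=="yellow" else cv2.inRange(h,(100,140,40),(125,255,255))
    cs,_=cv2.findContours(m,cv2.RETR_EXTERNAL,cv2.CHAIN_APPROX_NONE)
    return [(cv2.contourArea(c),cv2.minAreaRect(c),c) for c in cs if cv2.contourArea(c)>=amin]
E
python3 - <<'E'
from h import *
for n in("top","scene"):
    im=cv2.imread(f"pics/{n}.png")
    for col,z in(("red",.185),("yellow",.197),("blue",.185)):
        for a,r,c in blobs(im,col):
            if n=="top" and not(150<r[0][0]<420 and 100<r[0][1]<300):continue
            print(n,col,a,np.round(r[0],1),np.round(r[1],1),np.round(ray(n,r[0],z),4))
            if a>50 and n=="top":
                print("  ",[np.round(ray(n,q,z)[:2],4).tolist() for q in cv2.boxPoints(r)])
                if col=="blue": print([ (q[0].tolist(),np.round(ray(n,q[0],z)[:2],3).tolist()) for q in cv2.approxPolyDP(cv2.convexHull(c),5,True)])
E
```

```text
top red 252.0 [273.  232.1] [40.5  7.3] [ 0.4802 -0.0108  0.185 ]
   [[0.4706, 0.035], [0.4873, 0.0355], [0.4899, -0.0568], [0.4732, -0.0569]]
top yellow 182.0 [389.  261.5] [15. 16.] [ 0.4426 -0.2726  0.197 ]
   [[0.4571, -0.2541], [0.4611, -0.2895], [0.4281, -0.291], [0.4242, -0.2558]]
top yellow 70.0 [310.5 234.5] [9. 9.] [ 0.4828 -0.0946  0.197 ]
   [[0.4918, -0.0837], [0.4941, -0.1038], [0.4739, -0.1055], [0.4716, -0.0854]]
top blue 21517.0 [276.1 198.8] [175.6 128.1] [ 0.5577 -0.0101  0.185 ]
   [[0.4045, 0.1838], [0.7068, 0.203], [0.7194, -0.2147], [0.4182, -0.2095]]
[([198, 129], [0.706, 0.192]), ([362, 142], [0.717, -0.199]), ([358, 266], [0.426, -0.208]), ([186, 253], [0.411, 0.179])]
scene red 114.5 [282.7 153.4] [27.7  5.2] [ 0.4843 -0.005   0.185 ]
scene red 115.5 [273.1  86.8] [25.   5.8] [ 0.2396 -0.3725  0.185 ]
scene yellow 160.0 [508. 325.] [40.  6.] [0.5047 0.6385 0.197 ]
scene yellow 31.5 [264. 138.] [6. 6.] [ 0.491  -0.0854  0.197 ]
scene blue 263.5 [459.  131.9] [15.2 19.8] [-0.0347  0.212   0.185 ]
scene blue 17256.0 [262.9 184.5] [170.  135.5] [0.6124 0.0767 0.185 ]
scene blue 128.5 [436.1 126. ] [12.4 21. ] [-0.0078  0.1497  0.185 ]
scene blue 253.0 [503.   97.5] [43. 16.] [-0.3852  0.1641  0.185 ]
scene blue 329.5 [362.9  87.1] [26.9 16.5] [-0.0353 -0.1814  0.185 ]
scene blue 1444.5 [492.8  52.2] [22.4 86.2] [-0.8059 -0.1055  0.185 ]
scene blue 2553.0 [434.2  48.7] [70.1 82.2] [-0.6239 -0.284   0.185 ]
scene blue 102.5 [467.5   3.5] [ 7. 33.] [-1.5309 -0.6704  0.185 ]
scene blue 2664.0 [337.   31.4] [59.1 72.2] [-0.432  -0.7198  0.185 ]
scene blue 793.5 [273.5  28. ] [56. 25.] [-0.1972 -0.9451  0.185 ]
scene blue 9016.5 [191.3  36.3] [109.7 125. ] [ 0.2177 -1.0613  0.185 ]
```

Both views agree. The vault yaw is about 0.035 rad, the bar is at about (0.481,-0.011) and the button at about (0.484,-0.096). I'll move above the button with the closing line along vault x and the fingers closing.

>>> arm_command:
  deltas: [0, 0, 0, 0, 0, 0.05, 60, 0, 0, 0.08, 0.02, 0.04, 0.09, 30, 0, 0, 0.839, 0.306, 0.503, 0.108, 0, 0, 0, 0.839, 0.306, 0.503, 0.108, 0, 0, 0, 0.839, 0.306, 0.503, 0.108, 0, 0, 0, 0.839, 0.306, 0.503, 0.108, 0, 0, 0, 0.839, 0.306, 0.503, 0.108, 0, 0, 0, 0.839, 0.306, 0.503, 0.108, 0, 0, 0, 0.839, 0.306, 0.503, 0.108, 0, 0, 0, 0.839, 0.306, 0.503, 0.108, 0, 0, 0, 0.839, 0.306, 0.503, 0.108, 0, 0, 0, 0.839, 0.306, 0.503, 0.108, 0, 0, 0, 0.839, 0.306, 0.503, 0.108, 0, 0, 0, 0.839, 0.306, 0.503, 0.108, 0, 0, 0, 0.839, 0.306, 0.503, 0.108, 0, 0, 0, 0.839, 0.306, 0.503, 0.108, 0, 0, 0, 0.839, 0.306, 0.503, 0.108, 0, 0, 0, 0.839, 0.306, 0.503, 0.108, 0]

```text
clock: 1.9
position: [0.4835, -0.0975, 0.3199]
ee_rot: [2.184, 2.258, -0.001]
force: [-1.1, -0.4, -0.7]
width: 0.007
gripper_force: 0.0
```

```bash
python3 - <<'E'
from h import *
s=sensors.observe();print({k:np.round(s[k],3) for k in("clock","joints","position","ee_rot","force","ft_torque","width")})
im=optics.get_image("wrist");c=optics.calibration("wrist");cv2.imwrite("pics/w1.png",im)
for col,z in(("red",.185),("yellow",.197)):
    for a,r,k in blobs(im,col,60):
        print(col,a,np.round(r,1).tolist() if 0 else r,np.round(ray("wrist",r[0],z,c),4));b=cv2.boxPoints(r);print([np.round(ray("wrist",q,z,c)[:2],4).tolist() for q in b])
E
```

```text
{'clock': np.float64(1.9), 'joints': array([ 0.544,  0.19 , -0.538,  1.676,  0.101,  1.304,  0.021]), 'position': array([ 0.483, -0.098,  0.32 ]), 'ee_rot': array([ 2.184e+00,  2.258e+00, -1.000e-03]), 'force': array([-1.091, -0.383, -0.657]), 'ft_torque': array([-0.055, -0.125, -0.018]), 'width': np.float64(0.007)}
red 1607.5 ((256.0, 84.0), (104.0, 16.0), 90.0) [ 0.4807 -0.0071  0.185 ]
[[0.4719, 0.0373], [0.4864, 0.0378], [0.4903, -0.0556], [0.4744, -0.0561]]
yellow 442.5 ((255.75, 175.25001525878906), (24.041629791259766, 23.33452033996582), 45.0) [ 0.4834 -0.0928  0.197 ]
[[0.4669, -0.0932], [0.4825, -0.0762], [0.4998, -0.0925], [0.4842, -0.11]]
```

View pics/w1.png

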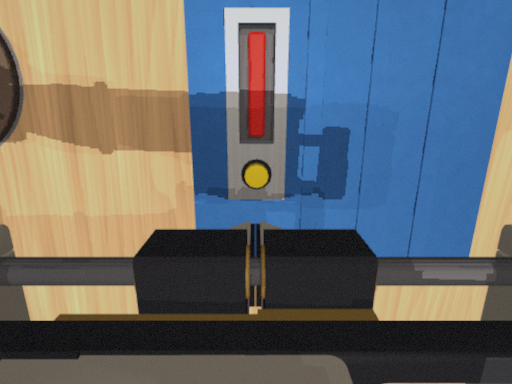

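The wrist view shows the bar at (256,84) and the button at (256,175), with the fingers aligned to the vault axes. The button is at (0.4835,-0.0935). I'll shift by +4 mm in y and descend to just above it.

>>> arm_command:
  deltas: [0, 0, 0, 0, 0.002, -0.03, 0, 0, 0, 0, 0, 0.004, -0.06, 0, 0, 0, 0, 0, 0.004, -0.08, 0, 0, 0, 0, 0, 0.004, -0.092, 0, 0, 0, 0, 0, 0.004, -0.096, 0, 0, 0, 0, 0, 0.004, -0.098, 0, 0, 0, 0, 0, 0.004, -0.1, 0, 0, 0, 0, 0, 0.004, -0.1, 0, 0, 0, 0, 0, 0.004, -0.1, 0]

```text
clock: 2.85
position: [0.4843, -0.0922, 0.2205]
ee_rot: [2.181, 2.26, 0.001]
force: [-0.9, -0.5, 0.7]
width: 0.006
gripper_force: 0.0
```

>>> arm_command:
  deltas: [0, 0, 0, 0, 0, -0.001, 0, 0, 0, 0, 0, 0, -0.002, 0, 0, 0, 0, 0, 0, -0.003, 0, 0, 0, 0, 0, 0, -0.004, 0, 0, 0, 0, 0, 0, -0.005, 0, 0, 0, 0, 0, 0, -0.006, 0, 0, 0, 0, 0, 0, -0.007, 0, 0, 0, 0, 0, 0, -0.007, 0, 0, 0, 0, 0, 0, -0.007, 0]

```text
clock: 3.75
position: [0.484, -0.0921, 0.2129]
ee_rot: [-2.181, -2.261, 0.0]
force: [-0.2, -0.7, 0.3]
width: 0.003
gripper_force: 0.0
```

>>> arm_command:
  deltas: [0, 0, 0, 0, 0, -0.001, 0, 0, 0, 0, 0, 0, -0.002, 0, 0, 0, 0, 0, 0, -0.003, 0, 0, 0, 0, 0, 0, -0.003, 0, 0, 0, 0, 0, 0, -0.003, 0]

```text
clock: 4.25
position: [0.484, -0.0921, 0.2099]
ee_rot: [-2.181, -2.261, -0.0]
force: [0.5, -0.1, -0.4]
width: 0.002
gripper_force: 0.0
```

```bash
python3 - <<'E'
from h import *
im=optics.get_image("wrist");s=optics.get_image("scene")
a=cv2.resize(im[100:340,150:370],None,fx=1.8,fy=1.8);b=cv2.resize(s[60:200,200:340],(432,432))
print(sensors.observe()["force"],[(x,r) for x,r,c in blobs(im,"red",40)])
cv2.imwrite("pics/w2.png",np.hstack([a,b][:]) if a.shape[0]==b.shape[0] else a)
E
```

```text
[-0.67137185 -0.56472847 -0.65995416] [(3931.5, ((257.0, 81.0), (162.0, 26.0), 90.0))]
```

View pics/w2.png

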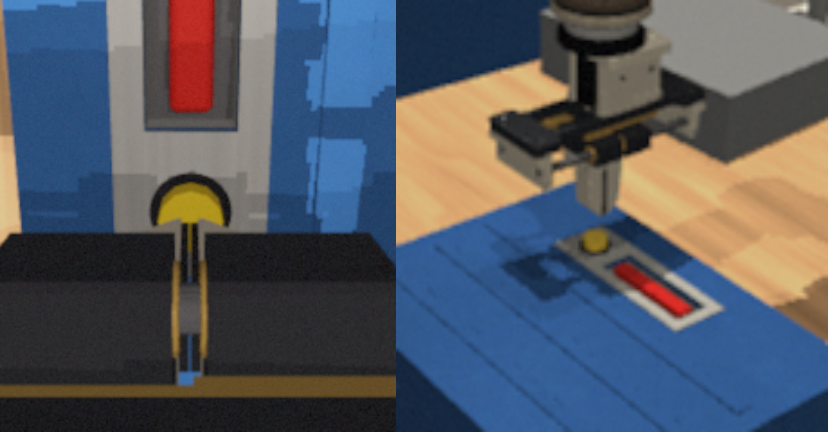

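```bash
python3 - <<'E'
from h import *
s=sensors.observe();p=s["position"]
R=cv2.Rodrigues(np.array(s["ee_rot"]))[0]; tip=p+R[:,2]*.019
print(tip)
for n in("wrist","scene"):
    c=optics.calibration(n)
    for q in(tip,tip+R[:,0]*.0095,tip-R[:,0]*.0095,p):
        print(n,np.round(cv2.projectPoints(q[None],np.array(c["rvec"]),np.array(c["tvec"]),np.array(c["camera_matrix"]),None)[0].ravel(),1))
for n in("wrist","scene"):
    im=optics.get_image(n)
    for a,r,k in blobs(im,"yellow",15):
        print(n,a,r[0],[k[:,0].min(0),k[:,0].max(0)])
E
```

```text
[ 0.48399888 -0.09213431  0.19097398]
wrist [256.  217.1]
wrist [256.  203.5]
wrist [256.  230.4]
wrist [256.  228.3]
scene [264.5 138. ]
scene [266.5 139.4]
scene [262.6 136.7]
scene [264.7 132.4]
wrist 588.0 (255.50003051757812, 218.00003051757812) [array([237, 201], dtype=int32), array([274, 239], dtype=int32)]
scene 160.0 (508.0, 325.0) [array([505, 305], dtype=int32), array([511, 345], dtype=int32)]
scene 33.0 (264.5, 138.0) [array([261, 135], dtype=int32), array([268, 141], dtype=int32)]
```

The camera shows the fingertips still clear of the button, and the force agrees. I'll keep creeping down and watch the force.

>>> arm_command:
  deltas: [0, 0, 0, 0, 0, -0.001, 0, 0, 0, 0, 0, 0, -0.002, 0, 0, 0, 0, 0, 0, -0.003, 0, 0, 0, 0, 0, 0, -0.004, 0, 0, 0, 0, 0, 0, -0.004, 0]

```text
clock: 4.95
position: [0.4839, -0.0922, 0.2058]
ee_rot: [-2.181, -2.261, 0.0]
force: [-0.1, -0.6, -0.7]
width: 0.004
gripper_force: 0.0
```

>>> arm_command:
  deltas: [0, 0, 0, 0, 0, -0.001, 0, 0, 0, 0, 0, 0, -0.002, 0, 0, 0, 0, 0, 0, -0.002, 0]

```text
clock: 5.25
position: [0.4839, -0.0921, 0.2038]
ee_rot: [-2.181, -2.261, 0.0]
force: [0.3, -0.2, -0.8]
width: 0.004
gripper_force: 0.0
```

```bash
python3 - <<'E'
from h import *
s=optics.get_image("scene");im=optics.get_image("wrist")
cv2.imwrite("pics/s3.png",np.hstack([cv2.resize(s[100:160,235:300],(520,480),interpolation=cv2.INTER_CUBIC),cv2.resize(im[190:250,235:275],(280,480))]))
E
```

```text
(no output)
```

View pics/s3.png

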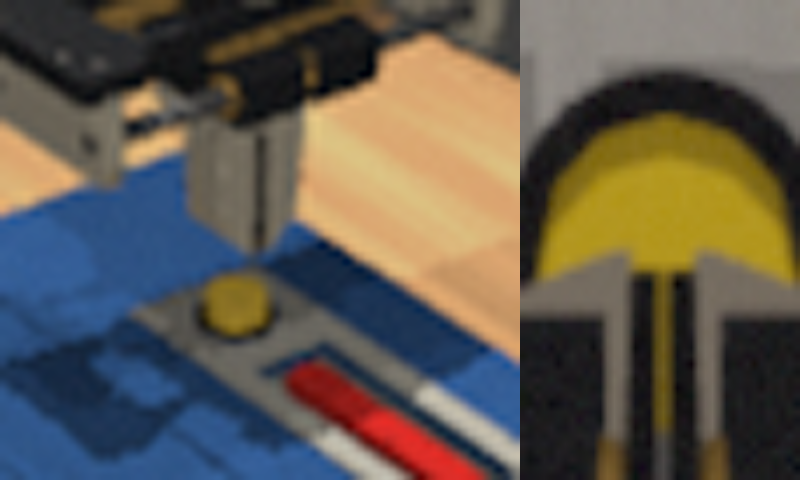

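```bash
python3 - <<'E'
from h import *
def P(n):
    c=optics.calibration(n);return np.array(c["camera_matrix"])@np.c_[cv2.Rodrigues(np.array(c["rvec"]))[0],np.array(c["tvec"]).ravel()]
for v in(221,223,225):
    X=cv2.triangulatePoints(P("scene"),P("wrist"),np.array([[267.7],[131.]]),np.array([[256.],[v]]));print((X[:3]/X[3]).ravel())
print(sensors.observe()["position"],sensors.observe()["force"])
E
```

```text
[ 0.48288424 -0.08011492  0.22054122]
[ 0.48260343 -0.08100435  0.22016043]
[ 0.48232471 -0.08189244  0.21978751]
[ 0.48394711 -0.09215243  0.20391676] [ 0.45551277 -0.1958679   0.93888325]
```

>>> arm_command:
  deltas: [0, 0, 0, 0, 0, -0.002, 0, 0, 0, 0, 0, 0, -0.004, 0, 0, 0, 0, 0, 0, -0.006, 0, 0, 0, 0, 0, 0, -0.008, 0, 0, 0, 0, 0, 0, -0.008, 0]

```text
clock: 5.85
position: [0.4838, -0.0921, 0.1956]
ee_rot: [-2.181, -2.261, 0.0]
force: [0.5, 0.1, 0.3]
width: 0.008
gripper_force: 0.0
```

```bash
python3 - <<'E'
from h import *
s=optics.get_image("scene");im=optics.get_image("wrist");t=sensors.observe();print(t["position"],t["force"])
print([r for a,r,c in blobs(im,"yellow",40)])
cv2.imwrite("pics/s4.png",np.hstack([cv2.resize(s[100:160,235:300],(520,480),interpolation=cv2.INTER_CUBIC),cv2.resize(im[190:250,235:275],(280,480))]))
E
```

```text
[ 0.48395966 -0.0921496   0.19588881] [ 0.14978655 -0.077568   -0.23207648]
[((255.00001525878906, 225.00001525878906), (33.941123962402344, 33.941123962402344), 45.0)]
```

View pics/s4.png

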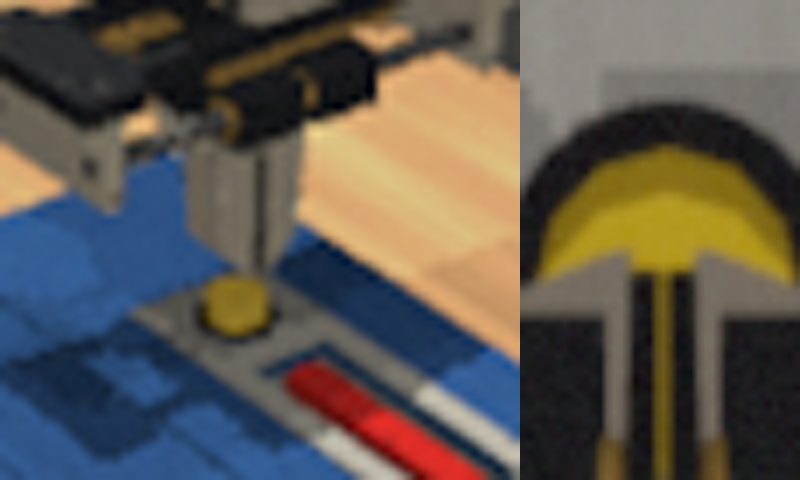

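The fingertip is still about 12 mm above the button, so the drawn fingers end short of where the nose length puts them. I'll keep going slowly.

>>> arm_command:
  deltas: [0, 0, 0, 0, 0, -0.002, 0, 0, 0, 0, 0, 0, -0.004, 0, 0, 0, 0, 0, 0, -0.006, 0, 0, 0, 0, 0, 0, -0.008, 0, 0, 0, 0, 0, 0, -0.009, 0, 0, 0, 0, 0, 0, -0.01, 0, 0, 0, 0, 0, 0, -0.01, 0]

```text
clock: 6.65
position: [0.4839, -0.0921, 0.1858]
ee_rot: [-2.181, -2.261, 0.0]
force: [0.1, 0.2, 0.8]
width: 0.005
gripper_force: 0.0
```

>>> arm_command:
  deltas: [0, 0, 0, 0, 0, -0.001, 0, 0, 0, 0, 0, 0, -0.002, 0, 0, 0, 0, 0, 0, -0.003, 0, 0, 0, 0, 0, 0, -0.003, 0, 0, 0, 0, 0, 0, -0.003, 0]

```text
clock: 7.15
position: [0.484, -0.0921, 0.1829]
ee_rot: [-2.181, -2.261, -0.0]
force: [-1.1, -0.4, -0.5]
width: 0.005
gripper_force: 0.0
```

>>> arm_command:
  deltas: [0, 0, 0, 0, 0, -0.001, 0, 0, 0, 0, 0, 0, -0.002, 0, 0, 0, 0, 0, 0, -0.003, 0, 0, 0, 0, 0, 0, -0.004, 0, 0, 0, 0, 0, 0, -0.004, 0, 0, 0, 0, 0, 0, -0.004, 0]

```text
clock: 7.75
position: [0.4841, -0.0922, 0.1795]
ee_rot: [2.181, 2.26, 0.0]
force: [-1.8, 1.2, 6.2]
width: 0.007
gripper_force: 3.3
```

Contact at 6.2 N. So the true fingertip sits about 15 mm above the reported TCP z. I'll press a bit further, gently.

>>> arm_command:
  deltas: [0, 0, 0, 0, 0, -0.0005, 0, 0, 0, 0, 0, 0, -0.001, 0, 0, 0, 0, 0, 0, -0.0015, 0, 0, 0, 0, 0, 0, -0.002, 0, 0, 0, 0, 0, 0, -0.002, 0]

```text
clock: 8.25
position: [0.4841, -0.0921, 0.1773]
ee_rot: [2.181, 2.261, 0.0]
force: [-1.5, -0.2, 4.9]
width: 0.006
gripper_force: 2.6
```

```bash
python3 - <<'E'
from h import *
im=optics.get_image("wrist");t=sensors.observe();print(t["position"],t["force"])
print([(a,r) for a,r,c in blobs(im,"red",40)],[(a,r) for a,r,c in blobs(im,"yellow",20)])
cv2.imwrite("pics/w5.png",im)
E
```

```text
[ 0.48412993 -0.09211922  0.17736371] [-2.09927359  0.75802042  5.73031155]
[(6766.5, ((257.0, 93.5), (187.0, 40.0), 90.0))] [(49.0, ((256.9916687011719, 231.96006774902344), (26.677217483520508, 10.768784523010254), 78.2317123413086))]
```

The bar's apparent width jumped from 26 to 40 px, so the handle has popped out. I'll rise, shift over the bar and open.

>>> arm_command:
  deltas: [0, 0, 0, 0, 0, 0.01, 0, 0, 0, 0, 0, 0, 0.05, 0, 0, 0, 0, 0, 0, 0.09, 0, 0, 0, 0, 0, 0, 0.09, 60, 0, 0, 0, -0.001, 0.04, 0.09, 60, 0, 0, 0, -0.003, 0.083, 0.09, 60, 0, 0, 0, -0.003, 0.083, 0.09, 60, 0, 0, 0, -0.003, 0.083, 0.09, 60, 0, 0, 0, -0.003, 0.083, 0.09, 60]

```text
clock: 9.2
position: [0.4809, -0.0102, 0.2668]
ee_rot: [2.182, 2.26, -0.001]
force: [0.6, -0.0, -0.2]
width: 0.476
gripper_force: 0.0
```

```bash
python3 - <<'E'
from h import *
s=optics.get_image("scene");im=optics.get_image("wrist");t=sensors.observe();print({k:np.round(t[k],4) for k in("clock","joints","position","ee_rot","force","ft_torque","width")})
for n,i in(("wrist",im),("scene",s)):
    for a,r,c in blobs(i,"red",60): print(n,a,r,np.round(ray(n,r[0],.217),4))
cv2.imwrite("pics/s6.png",np.hstack([cv2.resize(s[80:200,200:320],(400,400),interpolation=cv2.INTER_CUBIC),cv2.resize(im,(400,400))]))
E
```

```text
{'clock': np.float64(9.3), 'joints': array([ 0.4116,  0.2112, -0.5935,  1.7898,  0.1275,  1.1792, -0.1867]), 'position': array([ 0.481 , -0.0104,  0.2668]), 'ee_rot': array([-2.1835e+00, -2.2587e+00,  8.0000e-04]), 'force': array([ 0.7426, -0.7347,  0.0272]), 'ft_torque': array([-0.036 , -0.0863, -0.0155]), 'width': np.float64(0.5653)}
wrist 2294.0 ((256.5, 196.5), (119.0, 21.0), 90.0) [ 0.4812 -0.0055  0.217 ]
scene 145.5 ((283.34613037109375, 145.2307586669922), (28.012359619140625, 6.656402587890625), 33.690067291259766) [0.489  0.0012 0.217 ]
```

View pics/s6.png

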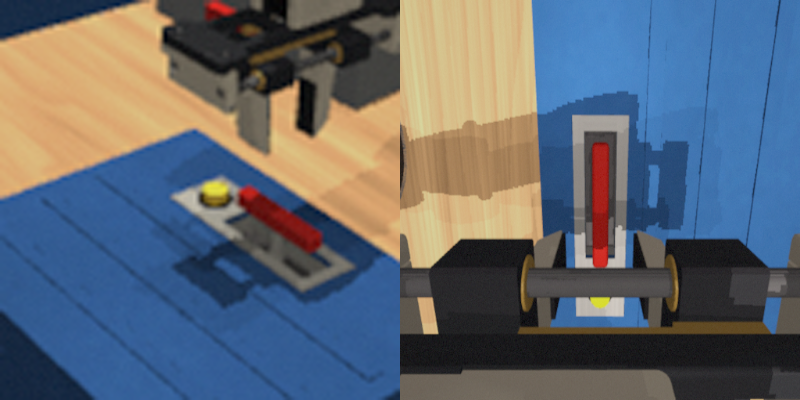

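The scene view shows the bar standing well clear of the lid and the button back up. In the wrist view the bar is centred between the fingers at about (256,197). I'll descend and close.

>>> arm_command:
  deltas: [0, 0, 0, 0, 0, -0.03, 60, 0, 0, 0, 0, 0, -0.06, 60, 0, 0, 0, 0, 0, -0.075, 60, 0, 0, 0, 0, 0, -0.083, 60, 0, 0, 0, 0, 0, -0.087, 60, 0, 0, 0, 0, 0, -0.087, 60]

```text
clock: 9.9
position: [0.4812, -0.0095, 0.18]
ee_rot: [2.182, 2.26, 0.0]
force: [0.6, -0.4, 0.0]
width: 0.653
gripper_force: 0.0
```

>>> arm_command:
  deltas: [0, 0, 0, 0, 0, 0, 30, 0, 0, 0, 0, 0, 0, 12, 0, 0, 0, 0, 0, 0, 10, 0, 0, 0, 0, 0, 0, 10, 0, 0, 0, 0, 0, 0, 10, 0, 0, 0, 0, 0, 0, 10, 0, 0, 0, 0, 0, 0, 10, 0, 0, 0, 0, 0, 0, 10, 0, 0, 0, 0, 0, 0, 10, 0, 0, 0, 0, 0, 0, 10]
  force: 35

```text
clock: 10.9
position: [0.4817, -0.0091, 0.1801]
ee_rot: [2.181, 2.26, 0.002]
force: [5.3, 0.2, -2.9]
width: 0.171
gripper_force: 35.0
```

```bash
cat > st.py <<'E'
from h import *
t=sensors.observe();print({k:np.round(t[k],3).tolist() for k in("clock","joints","position","ee_rot","force","ft_torque","width","gripper_force")})
E
python3 st.py
```

```text
{'clock': 10.9, 'joints': [0.381, 0.296, -0.582, 1.919, 0.194, 0.981, -0.254], 'position': [0.482, -0.009, 0.18], 'ee_rot': [2.181, 2.26, 0.002], 'force': [5.286, 0.17, -2.892], 'ft_torque': [-0.019, -1.218, -0.036], 'width': 0.171, 'gripper_force': 34.998}
```

The bar is gripped (15.7 mm). I'll turn 40°, which is well short of the earliest stop.

>>> arm_command:
  deltas: [0, 0, 0.02, 0, 0, 0, 10, 0, 0, 0.06, 0, 0, 0, 10, 0, 0, 0.1, 0, 0, 0, 10, 0, 0, 0.14, 0, 0, 0, 10, 0, 0, 0.18, 0, 0, 0, 10, 0, 0, 0.22, 0, 0, 0, 10, 0, 0, 0.26, 0, 0, 0, 10, 0, 0, 0.3, 0, 0, 0, 10, 0, 0, 0.34, 0, 0, 0, 10, 0, 0, 0.38, 0, 0, 0, 10, 0, 0, 0.41, 0, 0, 0, 10, 0, 0, 0.43, 0, 0, 0, 10, 0, 0, 0.444, 0, 0, 0, 10, 0, 0, 0.444, 0, 0, 0, 10]

```text
clock: 12.3
position: [0.4819, -0.009, 0.1801]
ee_rot: [1.276, 2.869, 0.002]
force: [5.3, 0.8, -4.3]
width: 0.173
gripper_force: 35.0
```

```bash
python3 st.py
```

```text
{'clock': 12.3, 'joints': [0.492, 0.325, -0.728, 1.911, 0.256, 0.997, 0.384], 'position': [0.482, -0.009, 0.18], 'ee_rot': [1.276, 2.869, 0.002], 'force': [5.295, 0.841, -4.295], 'ft_torque': [0.152, -1.412, -0.136], 'width': 0.173, 'gripper_force': 35.021}
```

>>> arm_command:
  deltas: [0, 0, 0.01, 0, 0, 0, 10, 0, 0, 0.02, 0, 0, 0, 10, 0, 0, 0.03, 0, 0, 0, 10, 0, 0, 0.04, 0, 0, 0, 10, 0, 0, 0.05, 0, 0, 0, 10, 0, 0, 0.055, 0, 0, 0, 10]

```text
clock: 12.9
position: [0.4819, -0.009, 0.1801]
ee_rot: [1.152, 2.921, 0.002]
force: [6.1, 0.1, -3.8]
width: 0.173
gripper_force: 35.0
```

```bash
python3 st.py
```

```text
{'clock': 12.9, 'joints': [0.506, 0.33, -0.746, 1.91, 0.264, 0.999, 0.462], 'position': [0.482, -0.009, 0.18], 'ee_rot': [1.152, 2.921, 0.002], 'force': [6.089, 0.08, -3.759], 'ft_torque': [0.185, -1.448, -0.227], 'width': 0.173, 'gripper_force': 35.034}
```

>>> arm_command:
  deltas: [0, 0, 0.01, 0, 0, 0, 10, 0, 0, 0.02, 0, 0, 0, 10, 0, 0, 0.03, 0, 0, 0, 10, 0, 0, 0.04, 0, 0, 0, 10]

```text
clock: 13.3
position: [0.4819, -0.009, 0.1801]
ee_rot: [1.059, 2.956, 0.002]
force: [5.9, 1.4, -4.0]
width: 0.17
gripper_force: 35.0
```

```bash
python3 st.py
```

```text
{'clock': 13.3, 'joints': [0.516, 0.333, -0.76, 1.91, 0.271, 1.001, 0.518], 'position': [0.482, -0.009, 0.18], 'ee_rot': [1.059, 2.956, 0.002], 'force': [5.941, 1.363, -4.043], 'ft_torque': [0.175, -1.38, -0.227], 'width': 0.17, 'gripper_force': 35.035}
```

>>> arm_command:
  deltas: [0, 0, 0.01, 0, 0, 0, 10, 0, 0, 0.02, 0, 0, 0, 10, 0, 0, 0.03, 0, 0, 0, 10, 0, 0, 0.04, 0, 0, 0, 10]

```text
clock: 13.7
position: [0.4819, -0.009, 0.1801]
ee_rot: [0.966, 2.988, 0.002]
force: [6.1, 0.7, -3.6]
width: 0.169
gripper_force: 35.0
```

```bash
python3 st.py
```

```text
{'clock': 13.7, 'joints': [0.526, 0.337, -0.774, 1.909, 0.277, 1.003, 0.575], 'position': [0.482, -0.009, 0.18], 'ee_rot': [0.966, 2.988, 0.002], 'force': [6.132, 0.659, -3.591], 'ft_torque': [0.228, -1.39, -0.212], 'width': 0.169, 'gripper_force': 35.035}
```

>>> arm_command:
  deltas: [0, 0, 0.01, 0, 0, 0, 10, 0, 0, 0.02, 0, 0, 0, 10, 0, 0, 0.03, 0, 0, 0, 10, 0, 0, 0.04, 0, 0, 0, 10]

```text
clock: 14.1
position: [0.4819, -0.009, 0.1801]
ee_rot: [0.871, 3.017, 0.002]
force: [5.8, 0.7, -4.0]
width: 0.17
gripper_force: 35.0
```

```bash
python3 st.py
```

```text
{'clock': 14.1, 'joints': [0.536, 0.34, -0.788, 1.908, 0.284, 1.005, 0.631], 'position': [0.482, -0.009, 0.18], 'ee_rot': [0.871, 3.017, 0.002], 'force': [5.821, 0.659, -4.029], 'ft_torque': [0.237, -1.426, -0.23], 'width': 0.17, 'gripper_force': 35.035}
```

>>> arm_command:
  deltas: [0, 0, 0.01, 0, 0, 0, 10, 0, 0, 0.02, 0, 0, 0, 10, 0, 0, 0.03, 0, 0, 0, 10, 0, 0, 0.04, 0, 0, 0, 10]

```text
clock: 14.5
position: [0.4819, -0.0089, 0.1801]
ee_rot: [0.776, 3.043, 0.002]
force: [6.0, 0.8, -4.5]
width: 0.168
gripper_force: 35.0
```

```bash
python3 st.py
```

```text
{'clock': 14.5, 'joints': [0.546, 0.344, -0.803, 1.908, 0.291, 1.008, 0.687], 'position': [0.482, -0.009, 0.18], 'ee_rot': [0.776, 3.043, 0.002], 'force': [5.992, 0.77, -4.474], 'ft_torque': [0.235, -1.406, -0.232], 'width': 0.168, 'gripper_force': 35.035}
```

>>> arm_command:
  deltas: [0, 0, 0.01, 0, 0, 0, 10, 0, 0, 0.02, 0, 0, 0, 10, 0, 0, 0.03, 0, 0, 0, 10, 0, 0, 0.04, 0, 0, 0, 10]

```text
clock: 14.9
position: [0.4819, -0.0089, 0.1801]
ee_rot: [0.68, 3.065, 0.002]
force: [6.3, 2.0, -4.9]
width: 0.168
gripper_force: 35.1
```

```bash
python3 st.py
```

```text
{'clock': 14.9, 'joints': [0.557, 0.348, -0.817, 1.907, 0.298, 1.01, 0.743], 'position': [0.482, -0.009, 0.18], 'ee_rot': [0.68, 3.065, 0.002], 'force': [6.292, 1.97, -4.929], 'ft_torque': [0.239, -1.454, -0.345], 'width': 0.168, 'gripper_force': 35.093}
```

The torque is rising, so I'll take a smaller step.

>>> arm_command:
  deltas: [0, 0, 0.007, 0, 0, 0, 10, 0, 0, 0.014, 0, 0, 0, 10, 0, 0, 0.014, 0, 0, 0, 10]

```text
clock: 15.2
position: [0.4819, -0.0089, 0.1801]
ee_rot: [0.647, 3.073, 0.002]
force: [5.1, 1.4, -3.5]
width: 0.171
gripper_force: 35.1
```

```bash
python3 st.py
```

```text
{'clock': 15.2, 'joints': [0.56, 0.349, -0.822, 1.907, 0.3, 1.011, 0.762], 'position': [0.482, -0.009, 0.18], 'ee_rot': [0.647, 3.073, 0.002], 'force': [5.086, 1.363, -3.495], 'ft_torque': [0.206, -1.51, -0.411], 'width': 0.171, 'gripper_force': 35.146}
```

>>> arm_command:
  deltas: [0, 0, 0.008, 0, 0, 0, 10, 0, 0, 0.016, 0, 0, 0, 10, 0, 0, 0.016, 0, 0, 0, 10]

```text
clock: 15.5
position: [0.4819, -0.0089, 0.1801]
ee_rot: [0.609, 3.081, 0.002]
force: [5.3, 1.2, -3.9]
width: 0.173
gripper_force: 35.3
```

```bash
python3 st.py
```

```text
{'clock': 15.5, 'joints': [0.564, 0.351, -0.828, 1.906, 0.303, 1.012, 0.785], 'position': [0.482, -0.009, 0.18], 'ee_rot': [0.609, 3.081, 0.002], 'force': [5.268, 1.182, -3.943], 'ft_torque': [0.354, -1.474, -0.559], 'width': 0.173, 'gripper_force': 35.254}
```

The handle is at the stop, about 0.35 N m beyond friction. I'll relax the twist slightly, firm up the grip, and try a small lift.

>>> arm_command:
  deltas: [0, 0, -0.01, 0, 0, 0, 10, 0, 0, -0.02, 0, 0, 0, 10, 0, 0, -0.02, 0, 0, 0, 10, 0, 0, -0.02, 0, 0, 0, 10]
  force: 60

```text
clock: 15.9
position: [0.4819, -0.0089, 0.1801]
ee_rot: [0.657, 3.071, 0.002]
force: [5.9, 1.0, -4.2]
width: 0.166
gripper_force: 60.0
```

>>> arm_command:
  deltas: [0, 0.003, 0, 0.0002, 0, 0.001, 10, 0, 0.006, 0, 0.0004, 0, 0.002, 10, 0, 0.01, 0, 0.0007, 0, 0.0035, 10, 0, 0.013, 0, 0.0009, 0, 0.0047, 10, 0, 0.013, 0, 0.0009, 0, 0.0047, 10]

```text
clock: 16.4
position: [0.4823, -0.0088, 0.1839]
ee_rot: [-0.653, -3.053, 0.005]
force: [6.9, 1.9, -14.7]
width: 0.17
gripper_force: 60.0
```

```bash
python3 st.py
```

```text
{'clock': 16.4, 'joints': [0.553, 0.36, -0.819, 1.883, 0.295, 1.047, 0.761], 'position': [0.482, -0.009, 0.184], 'ee_rot': [-0.653, -3.053, 0.005], 'force': [6.91, 1.897, -14.712], 'ft_torque': [0.483, -2.001, -0.277], 'width': 0.17, 'gripper_force': 60.033}
```

>>> arm_command:
  deltas: [0, 0.004, 0, 0.0003, 0, 0.0015, 10, 0, 0.008, 0, 0.0006, 0, 0.003, 10, 0, 0.008, 0, 0.0006, 0, 0.003, 10]

```text
clock: 16.7
position: [0.4829, -0.0089, 0.1869]
ee_rot: [-0.65, -3.04, 0.009]
force: [6.5, 2.4, -12.4]
width: 0.171
gripper_force: 60.0
```

```bash
python3 st.py
```

```text
{'clock': 16.7, 'joints': [0.549, 0.366, -0.818, 1.867, 0.292, 1.07, 0.763], 'position': [0.483, -0.009, 0.187], 'ee_rot': [-0.65, -3.04, 0.009], 'force': [6.454, 2.401, -12.441], 'ft_torque': [0.447, -2.06, -0.217], 'width': 0.171, 'gripper_force': 60.034}
```

The force stays flat, so the lid is free. I'll lift along the hinge arc.

>>> arm_command:
  deltas: [0, 0.011, 0, 0.0008, 0, 0.004, 10, -0.001, 0.027, 0, 0.002, 0, 0.0098, 10, -0.002, 0.043, 0, 0.0037, 0.0001, 0.0156, 10, -0.002, 0.06, 0, 0.0055, 0.0002, 0.0215, 10, -0.003, 0.0745, 0, 0.0071, 0.0002, 0.027, 10, -0.003, 0.0745, 0, 0.0071, 0.0002, 0.027, 10]

```text
clock: 17.3
position: [0.4901, -0.0087, 0.2139]
ee_rot: [-0.626, -2.928, 0.053]
force: [3.5, 0.5, -5.8]
width: 0.169
gripper_force: 60.0
```

```bash
python3 st.py
```

```text
{'clock': 17.3, 'joints': [0.499, 0.43, -0.801, 1.717, 0.278, 1.279, 0.77], 'position': [0.49, -0.009, 0.214], 'ee_rot': [-0.626, -2.928, 0.053], 'force': [3.474, 0.473, -5.836], 'ft_torque': [0.226, -1.484, -0.236], 'width': 0.169, 'gripper_force': 60.027}
```

>>> arm_command:
  deltas: [0, 0.016, 0, 0.002, 0, 0.0056, 10, -0.001, 0.0318, 0, 0.004, 0.0001, 0.0112, 10, -0.002, 0.048, 0, 0.0063, 0.0002, 0.0167, 10, -0.002, 0.0637, 0, 0.0086, 0.0003, 0.0222, 10, -0.003, 0.08, 0, 0.0112, 0.0004, 0.0276, 10, -0.003, 0.0955, 0, 0.0137, 0.0005, 0.033, 10, -0.004, 0.11, 0, 0.0163, 0.0006, 0.0378, 10, -0.004, 0.121, 0, 0.0182, 0.0006, 0.0414, 10, -0.004, 0.121, 0, 0.0182, 0.0006, 0.0414, 10, -0.004, 0.121, 0, 0.0182, 0.0006, 0.0414, 10]

```text
clock: 18.3
position: [0.5077, -0.0082, 0.2551]
ee_rot: [-0.587, -2.747, 0.116]
force: [4.0, 3.2, -18.1]
width: 0.169
gripper_force: 60.0
```

```bash
python3 st.py; python3 - <<'E'
from h import *
s=optics.get_image("scene");im=optics.get_image("wrist")
cv2.imwrite("pics/s7.png",np.hstack([cv2.resize(s[60:280,150:370],(400,400),interpolation=cv2.INTER_CUBIC),cv2.resize(im,(400,400))]))
E
```

```text
{'clock': 18.3, 'joints': [0.402, 0.551, -0.763, 1.467, 0.267, 1.598, 0.768], 'position': [0.508, -0.008, 0.255], 'ee_rot': [-0.587, -2.747, 0.116], 'force': [4.005, 3.158, -18.064], 'ft_torque': [0.666, -2.697, -0.452], 'width': 0.169, 'gripper_force': 60.025}
```

View pics/s7.png

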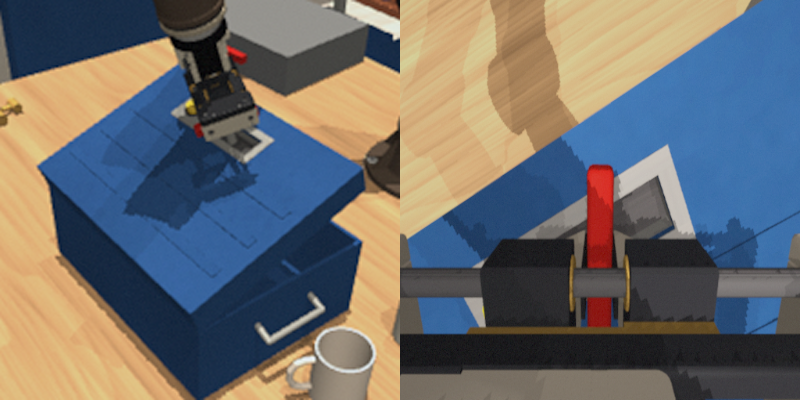

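The lid stands open and the bar is squarely gripped at the turned angle. I'll release and back out along the tool axis.

>>> arm_command:
  deltas: [0, 0, 0, 0, 0, 0, 16, 0, 0, 0, 0, 0, 0, 20, 0, 0, 0, 0, 0, 0, 30, 0, 0, 0, 0, 0, 0, 40, 0, 0, 0, 0, 0, 0, 40, 0, 0, 0, 0, 0, 0, 40, 0, 0, 0, 0, 0, 0, 40, 0, 0, 0, 0.005, 0, 0.014, 40, 0, 0, 0, 0.015, 0, 0.042, 40, 0, 0, 0, 0.028, 0, 0.08, 40, 0, 0, 0, 0.042, 0, 0.12, 40, 0, 0, 0, 0.042, 0, 0.15, 40, 0, 0, 0, 0.042, 0, 0.15, 40, 0, 0, 0, 0.042, 0, 0.15, 40]

```text
clock: 19.8
position: [0.55, -0.008, 0.4062]
ee_rot: [-0.587, -2.748, 0.116]
force: [0.2, -0.2, -0.4]
width: 0.431
gripper_force: 0.0
```

```bash
python3 st.py; python3 - <<'E'
from h import *
s=optics.get_image("scene");t=optics.get_image("top")
cv2.imwrite("pics/s8.png",np.hstack([cv2.resize(s[60:280,150:430],(400,314),interpolation=cv2.INTER_CUBIC),cv2.resize(t[100:300,110:410],(400,314))]))
E
```

```text
{'clock': 19.8, 'joints': [0.311, 0.554, -0.739, 1.07, 0.259, 1.963, 0.803], 'position': [0.55, -0.008, 0.406], 'ee_rot': [-0.587, -2.748, 0.116], 'force': [0.234, -0.216, -0.41], 'ft_torque': [0.091, -0.573, -0.092], 'width': 0.431, 'gripper_force': 0.0}
```

View pics/s8.png

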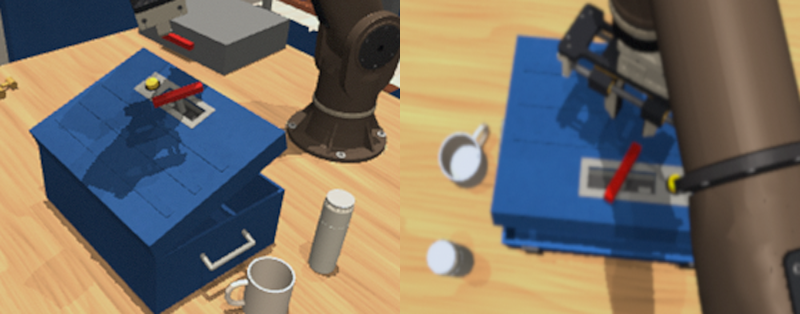

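```bash
python3 - <<'E'
from h import *
c=optics.calibration("scene")
for th in(.24,.28,.34):
    x=-.3*np.cos(th)+.045*np.sin(th)+.15;z=.14+.3*np.sin(th)+.045*np.cos(th)
    print(th,z-.185,np.round(cv2.projectPoints(np.array([[.567+x-.007,-.012+.2+.035*x,z]]),np.array(c["rvec"]),np.array(c["tvec"]),np.array(c["camera_matrix"]),None)[0].ravel(),1))
s=optics.get_image("scene");k=max(blobs(s,"blue",1000),key=lambda b:b[0] if b[1][0][1]>100 else 0)[2][:,0]
print(k[k[:,0].argmax()],[q.tolist() for q in k if q[0]>345 and q[1]<170])
E
```

```text
0.24 0.07002099679648172 [349.4 157.7]
0.28 0.08115418929321883 [348.8 154.6]
0.34 0.09747008759101988 [347.5 150.1]
[349 164] [[346, 166], [347, 165], [348, 164], [349, 164], [349, 163], [349, 162], [349, 161], [349, 160], [349, 159], [349, 158], [349, 157], [349, 156], [349, 155], [348, 154], [348, 153], [348, 152], [347, 151], [346, 151]]
```

The lid corner is seen at (347,151), which matches an opening of about 0.33 rad (roughly 95 mm up). I'll hand in.

```bash
python3 -c "
from cell import arm
print(arm.sign_off())"
```

```text
the job is handed in; nothing more can be done
None
```

The job is handed in: the button released the handle, which I turned about 1.1 rad to its stop, and the lid stands open about 95 mm at the front edge; the arm is clear, and nothing touched the can, brass fitting or mug.

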